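# Open the water-filter canister with the unknown thread

## Task

Swing the carry handle of the water-filter canister down to its left side until it snaps home against its end stop, so that the cap is free. Then take the orange twist cap off: it may loosen either way round, so try both ways, find the one that frees it, and lift it off. Finish while holding the cap in the gripper, at least 5 cm above where it sat, with the handle still snapped down, and leave the pepper mill, the glass and the small cup where they stand.

Things in the scene. Friction and masses are not known exactly. Their poses are not given: they have to be found in the camera images.
- filter_can: brushed-metal water-filter canister with a blue band, fixed to the worktop by a black foot 124 mm wide; body 110 mm in diameter up to z = 64 mm, shoulder up to 78 mm. Origin: centre of its underside, z up; x runs along the handle's hinge line, y points to the side to which the handle goes down (the robot's left, within 0.4 rad).
- carry_handle (a joint): angle of the carry handle, rad: 0 = straight up over the cap (starts at -0.3 to 0.3, held by friction), positive = leaning to the canister's +y, 1.55 = level, snapped home at its end stop. It swings easily up to 1.0, then a spring detent resists (about 2 N at the bar); beyond 1.3 the detent snaps it down to 1.55 and keeps it there.
- handle_hinge (a point): middle of the handle's hinge line, which runs along the canister's x axis, 60 mm above the canister's origin
- handle_bar (a point): middle of the handle's black round grip bar (13 mm thick, 76 mm long, along the canister's x), 125 mm from the hinge line; the steel side arms are 134 mm apart. It can be pinched from above (it turns freely between the fingers) or pushed. It is in the way above the cap until the handle is down.
- cap: loose orange twist cap on the canister's neck, 74 mm in diameter, about 90 g: disc and skirt 33 mm high; on the disc an upright grip bar, 16 mm thick (cap's y), 52 mm long (cap's x), 33 to 61 mm above the origin. Origin: on the axis at the lower edge of the skirt; seated it is 81 mm above the canister's origin, cap x within 0.06 rad of canister x.
- cap_grip (a point): centre of the cap's grip bar, 47 mm above the cap's origin (14 mm below the top of the bar)
- neck (a point): centre of the top of the canister's neck, under the cap's disc, 106 mm above the canister's origin. Its quarter-turn lock is right- or left-handed, which nothing shows: turned the wrong way the cap stops hard at 0.3 to 0.45 rad; the right way it turns easily and lifts straight off at 0.95 to 1.15 rad from canister x (end stop 1.25). It does not rise by itself.
- pepper_mill: bystander: turned wooden pepper mill, 46 mm wide, 127 mm tall, to the right of the canister; origin at the centre of its underside
- glass_a: bystander: clear drinking glass, 81 mm wide, 93 mm tall, right of the pepper mill; origin at the centre of its underside
- small_cup: bystander: small white cup, 64 mm wide, 36 mm tall, left on the worktop; origin at the centre of its underside
Mind the look-alikes: they are no part of the job. Of the things shaped like the cap, the orange one is meant. What is shaped like the filter_can but purple is not meant.

How it is judged:
By the outcome, as a careful person would: the job done as asked, in the order asked, and still so for the second after the job is handed in, while the arm keeps its last pose, push and grip.
It also fails if it takes over 51 s, if anything falls off the work surface, if the arm or the gripper's body presses on something with over 40 N, if the wrist force passes 120 N, or if a joint passes its speed limit or range.

## Robot

A 7-joint arm with a two-finger parallel gripper is mounted at the origin on a cart in front of the work surface, level with it; the furniture and walls round the work are solid. World frame = base frame: x ahead of the robot, y to its left, z up, the work surface at z = 0. Lengths are in m, angles in rad, forces in N, time in s.
With the tool pointing down it reaches from about 0.4 to 0.85 m from the base axis. Payload 10.4 kg.
Tool frame: the origin (TCP) lies between the finger pads; the fingertips stand ahead of it and the grasp point (between the pads) lies 5 mm behind it (manip.tip_extent is the z of the fingertips in the tool frame, in m); z points along the fingers, y is the line along which they close (so a half turn about z gives the same grasp; the last joint's range is limited). The gripper opens to 85 mm and grips with 20 to 120 N. Pads are 22 mm wide; open, the fingers measure 114 mm over their backs; the gripper's body (76 mm by 85 mm) begins 54 mm behind the grasp point. The pads swing forward as they close: fully open they stand 13 mm farther back than shut.
Start: joints at [-1.168, 0.332, -0.065, 1.46, 0.022, 1.35, -0.088], TCP at [0.258, 0.569, 0.245] pointing down, gripper open.
Joint ranges: [-2.6, 2.6], [-0.5, 2.12], [-1.47, 1.34], [0.16, 2.42], [-1.27, 4.41], [0.06, 2.06], [-2.6, 2.6]. Speed limits (rad/s): [2.22, 2.22, 2.79, 2.79, 3.14, 3.14, 3.14].

## Interface

Orientations are given as a unit quaternion [x, y, z, w].
In Python, from workcell import status, viewer, manip gives the robot as it stands.
- The arm moves only by the tool play_rows, never from a script. Its argument "plan" is one flat list of numbers, 7 for each row, row after row: the turn, a rotation vector about the tool's x, y, z in degrees, then the shift along the tool's x, y, z in m, then the opening, from 0 (shut) to 1 (fully open). In form: [ax, ay, az, dx, dy, dz, grip, ax, ay, az, dx, dy, dz, grip, ...]. A call has 1 to 20 rows; each row is the pose to reach, as a shift and turn from the pose commanded when the call began, along the tool's axes at that moment; what a row does not reach only later rows make up. A row lasts 1/8 s, in which the tool goes at most 62.5 mm and 10.7 degrees, less where a joint would pass 70% of its speed; a pose out of reach is approached as far as the arm can. A call with a gripper value outside its range is refused whole. The fingers move at their own pace and stop on an object; "squeeze" is the grip in N (left out, the last holds). Time passes only in rows, so rows that repeat a pose let the fingers close. It gives the time, the measured TCP pose, the force, the opening and the grip force at its end, in the units of the state.
- status.get_obs(): the state, without advancing time (a new reading comes with each control period).
- viewer.camera(name): name is "scene" or "top"; returns the picture (400x640x3 uint8, red, green, blue); there is no depth.
- viewer.camera_model(name): a dict with "fx", "fy", "cx", "cy" (pixels), "D" ([k1, k2, p1, p2, k3] as OpenCV has them; the pictures are not rectified), "R" (3x3) and "t" (3): a world point X has camera coordinates R X + t. Camera axes: x right, y down, z forward; pixel columns grow to the right and rows downward; lengths in m; the calibration is good to about 2 mm. A picture is of the moment at which its call begins. camera_model takes no time and is no camera call.
- manip.hand_in(): hands the job in; it is judged then, once.
The state is a dict: "clock": time; "joint_pos": joint angles; "joint_velocities": joint speeds; "tau": joint torques, N m; "position": TCP position; "ee_rot": TCP orientation; "ft_force": force on the tool from outside, world axes, zero at the start; "torque": the same for the moment, N m; "grip_width": opening from 0.0 (shut) to 1.0 (fully open); "grasp_force": force on a finger pad.
Only numpy, scipy, OpenCV 4.12 (cv2) and the standard library are available. Lean on these libraries where they do the work, as an engineer would, in place of code of your own. Each camera call takes 0.05 s, during which the arm holds its last target. There are 200 camera calls.

## Working session

There is one attempt and no reset: what is moved stays moved. The work goes in short steps, Python scripts to look and compute and a tool call to move; the robot and the scene stay as the last step left them, time stands still between calls to the robot, and variables do not carry over. Pictures are saved under pics/ and viewed, at most 10 in all, crops included, and the job is handed in when it is done.

Besides the shell and the picture viewer there is one more tool, called after "Request:" by a JSON object that holds its "api" and its "payload", one argument or row to a line. play_rows: Moves the arm, as the interface text tells. Its arguments: {"type":"object","properties":{"plan":{"type":"array","items":{"type":"number"}},"squeeze":{"type":"number"}},"required":["plan"]}

```bash
mkdir -p pics; python3 - <<'E'
from workcell import status, viewer, manip
import cv2,json
for n in("scene","top"):
    cv2.imwrite(f"pics/{n}0.png",viewer.camera(n)[:,:,::-1])
    print(n,viewer.camera_model(n))
o=status.get_obs();print(o,manip.tip_extent)
E
```

```text
scene {'fx': 481.31936208582067, 'fy': 481.31936208582067, 'cx': 320.03496805927585, 'cy': 206.79791496064902, 'D': array([-0.04349219,  0.        ,  0.        ,  0.        ,  0.        ]), 'R': array([[-0.73509691, -0.67790799,  0.00856068],
       [-0.33048453,  0.34728213, -0.8775962 ],
       [ 0.59195651, -0.64794743, -0.47932413]]), 't': array([0.3428608 , 0.2598828 , 1.23266616])}
top {'fx': 497.17360865098107, 'fy': 497.17360865098107, 'cx': 312.2224160425418, 'cy': 188.47739330508486, 'D': array([0.02799612, 0.        , 0.        , 0.        , 0.        ]), 'R': array([[-0.23304087, -0.9724645 ,  0.00217778],
       [-0.76978531,  0.18310157, -0.61147722],
       [ 0.59424114, -0.14417561, -0.79125904]]), 't': array([0.1209288 , 0.43189376, 1.45138666])}
{'clock': 0.1, 'joint_pos': array([-1.16761303,  0.3327823 , -0.06467842,  1.46084982,  0.02160554,
        1.34990661, -0.08850254]), 'joint_velocities': array([ 0.00111003, -0.00187441,  0.00142222, -0.00270831, -0.00054471,
       -0.00178742,  0.00056216]), 'tau': array([ 1.45556714e-03, -6.26750779e+01,  4.90953110e-02, -3.92426348e+01,
        1.63747149e-02,  7.03606551e-03, -6.24327231e-05]), 'position': array([0.2580311 , 0.56890198, 0.24461549]), 'ee_rot': array([ 2.11288410e-01,  9.77423561e-01, -6.17626396e-04, -9.78946384e-05]), 'ft_force': array([ 0.39036309, -0.33658694,  0.44213137]), 'torque': array([ 0.0082522 , -0.10862342,  0.01996979]), 'grasp_force': 0.0, 'grip_width': 1.0040899739327447} 0.014
```

View pics/scene0.png

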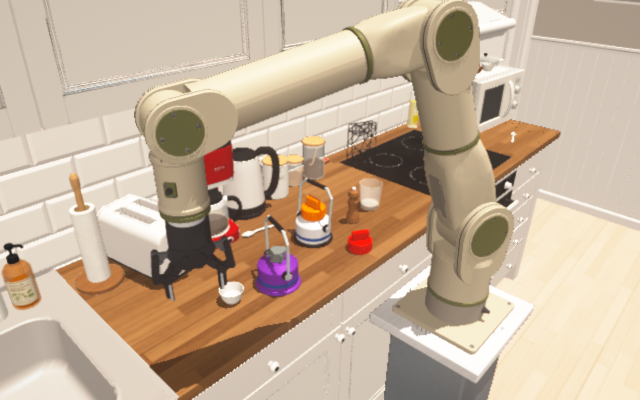

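View pics/top0.png

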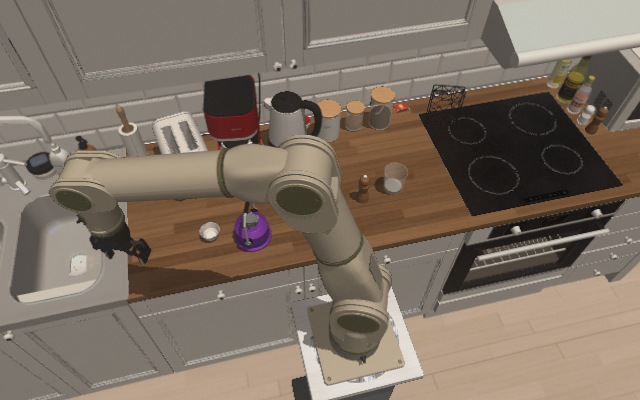

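The filter canister with the blue band and orange cap is at scene (313,225). The look-alikes are the purple canister at (278,270) and the red cap at (360,240). The arm hides the canister in the top view, so I'll confirm it in an enlarged scene crop.

```bash
python3 - <<'E'
import cv2
a=cv2.imread("pics/scene0.png")[160:260,255:395]
cv2.imwrite("pics/c1.png",cv2.resize(a,None,fx=5.5,fy=5.5,interpolation=cv2.INTER_CUBIC))
E
```

```text
(no output)
```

View pics/c1.png

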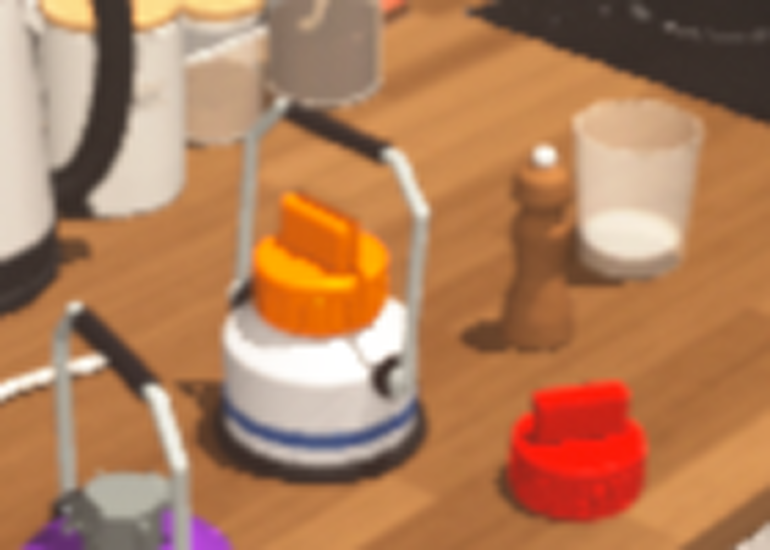

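The crop confirms it: white/metal body, blue band, orange cap. Bar ends are near crop (288,108) and (388,155), the near knob at (390,378) and the grip top edge from (290,198) to (350,232). Next I fit the pose.

```bash
cat > h.py <<'E'
import numpy as np,cv2
from scipy.spatial.transform import Rotation as Ro
from workcell import viewer
def proj(P,n):
    m=viewer.camera_model(n);K=np.array([[m['fx'],0,m['cx']],[0,m['fy'],m['cy']],[0,0,1]])
    return cv2.projectPoints(np.asarray(P,float).reshape(-1,1,3),cv2.Rodrigues(m['R'])[0],m['t'],K,m['D'])[0].reshape(-1,2)
def can(p,P):
    x,y,w=p[:3];c,s=np.cos(w),np.sin(w);P=np.asarray(P,float).reshape(-1,3)
    return P@np.array([[c,s,0],[-s,c,0],[0,0,1]])+[x,y,0]
def bar(a,x=0.): return [x,.125*np.sin(a),.06+.125*np.cos(a)]
E
python3 - <<'E'
from h import *
from scipy.optimize import least_squares
f=lambda u,v:np.array([255+(u+.5)/5.5-.5,160+(v+.5)/5.5-.5])
obs=np.array([f(288,108),f(388,155),f(320,215),f(390,378)])
th=np.linspace(0,2*np.pi,90)
foot=np.c_[.062*np.cos(th),.062*np.sin(th),0*th+.004]
L,R,B=f(215,425)[0],f(428,430)[0],f(325,480)[1]
def res(p):
    q=proj(can(p,[bar(p[3],.038),bar(p[3],-.038),[0,0,.142],[-.072,0,.06]]),"scene")
    F=proj(can(p,foot),"scene")
    return np.r_[(q-obs).ravel(),F[:,0].min()-L,F[:,0].max()-R,F[:,1].max()-B]
r=least_squares(res,[.55,.1,0,0],loss='soft_l1')
print(r.x.round(4),res(r.x).round(1))
# ground points of bystanders
def g(u,v,z):
    return least_squares(lambda p:proj([[p[0],p[1],z]],"scene")[0]-f(u,v),[.5,0]).x.round(3)
print("mill top",g(544,156,.125),"glass bottom c",g(630,250,.01),"red",g(578,470,.015))
u=lambda a,b,z:least_squares(lambda p:proj([[p[0],p[1],z]],"scene")[0]-[a,b],[.5,0]).x.round(3)
print("cup",u(232,294,.018),"purple",u(278,280,.01))
E
```

```text
[ 0.4977  0.001  -0.0884 -0.1051] [ 0.7  0.1 -0.6 -0.1 -0.2 -1.4  2.9  1.4 -0.7 -0.3 -0.2]
mill top [ 0.469 -0.161] glass bottom c [ 0.487 -0.277] red [ 0.346 -0.047]
cup [0.439 0.367] purple [0.404 0.237]
```

Request:
{"api": "play_rows", "payload": {
  "plan": [0,0,-10,-0.02,-0.02,-0.045,1,0,0,-19.3,-0.457,-0.431,-0.045,1,0,0,-19.3,-0.457,-0.431,-0.045,1,0,0,-19.3,-0.457,-0.431,-0.045,1,0,0,-19.3,-0.457,-0.431,-0.045,1,0,0,-19.3,-0.457,-0.431,-0.045,1,0,0,-19.3,-0.457,-0.431,-0.045,1,0,0,-19.3,-0.457,-0.431,-0.045,1,0,0,-19.3,-0.457,-0.431,-0.045,1,0,0,-19.3,-0.457,-0.431,-0.045,1,0,0,-19.3,-0.457,-0.431,-0.045,1,0,0,-19.3,-0.457,-0.431,-0.045,1,0,0,-19.3,-0.457,-0.431,-0.045,1],
  "squeeze": 20
}}

```text
clock: 1.72
position: [0.496, -0.0113, 0.29]
ee_rot: [0.044, 0.999, 0.0, -0.0]
ft_force: [-0.3, 0.6, 0.2]
grip_width: 1.0
grasp_force: 0.0
```

```bash
cat >> h.py <<'E'
def go(P,yaw=None):
    from workcell import status
    o=status.get_obs();r=Ro.from_quat(o['ee_rot']);M=r.as_matrix()
    print('t',o['clock'],'pos',o['position'].round(4),'toolx',M[:,0].round(3),'tooly',M[:,1].round(3),'q',o['joint_pos'].round(2),'f',o['ft_force'].round(1),'grip',round(o['grip_width'],3))
    for p in np.atleast_2d(P): print('to',np.round(p,4),'shift',(M.T@(p-o['position'])).round(4))
E
python3 - <<'E'
from h import *
p=[.4977,.001,-.0884]
go(can(p,bar(-.105))-[0,0,.005])
cv2.imwrite("pics/s1.png",cv2.resize(viewer.camera("scene")[160:260,255:395,::-1],None,fx=5.5,fy=5.5,interpolation=cv2.INTER_CUBIC))
E
```

```text
t 1.725 pos [ 0.496  -0.0113  0.29  ] toolx [-0.996  0.088  0.001] tooly [0.088 0.996 0.   ] q [-0.51  0.01  0.45  1.74 -0.    1.39  1.42] f [-0.3  0.6  0.2] grip 1.0
to [ 0.4965 -0.012   0.1793] shift [-0.0007 -0.0008  0.1107]
```

View pics/s1.png

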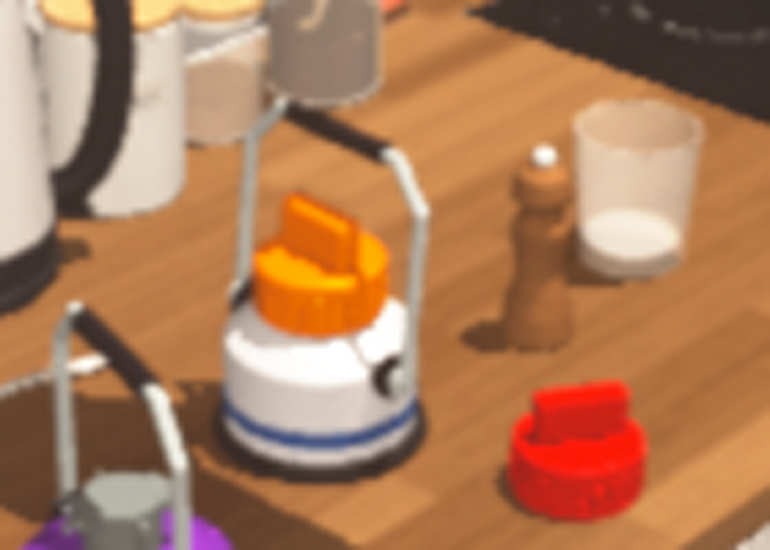

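Handle and cap are unchanged: bar at crop (288,108)–(388,155). The gripper is above the crop. Descending now to pinch the bar.

Request:
{"api": "play_rows", "payload": {
  "plan": [0,0,0,0,0,0.055,1,0,0,0,0,0,0.11,1,0,0,0,0,0,0.11,1,0,0,0,0,0,0.11,0,0,0,0,0,0,0.11,0,0,0,0,0,0,0.11,0,0,0,0,0,0,0.11,0,0,0,0,0,0,0.11,0],
  "squeeze": 20
}}

```text
clock: 2.78
position: [0.4967, -0.0121, 0.181]
ee_rot: [0.044, 0.999, 0.0, 0.0]
ft_force: [-1.3, 0.2, 5.4]
grip_width: 0.144
grasp_force: 19.4
```

```bash
python3 - <<'E'
from h import *
go([.5,0,.2])
cv2.imwrite("pics/s2.png",cv2.resize(viewer.camera("scene")[120:260,225:395,::-1],None,fx=4.2,fy=4.2,interpolation=cv2.INTER_CUBIC))
E
```

```text
t 2.775 pos [ 0.4967 -0.0121  0.181 ] toolx [-0.996  0.089 -0.001] tooly [0.089 0.996 0.   ] q [-0.5   0.09  0.46  1.9  -0.04  1.16  1.46] f [-1.3  0.2  5.4] grip 0.144
to [0.5 0.  0.2] shift [-0.0023  0.0123 -0.019 ]
```

View pics/s2.png

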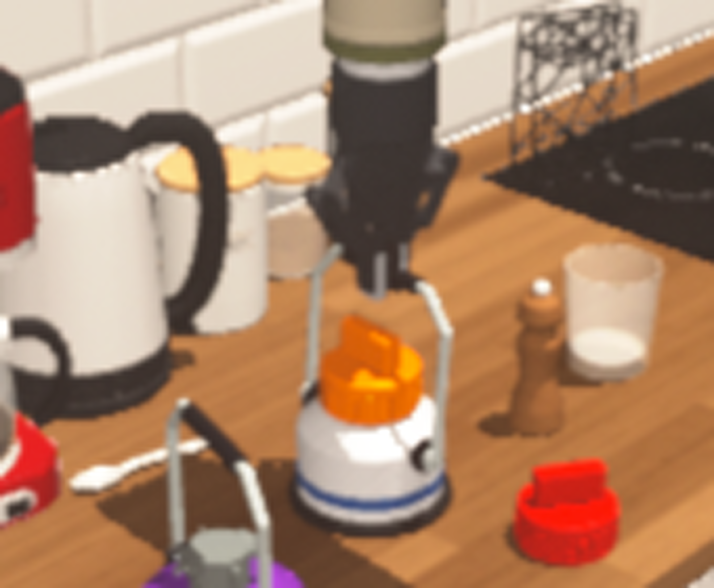

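Request:
{"api": "play_rows", "payload": {
  "plan": [0,0,0,0,0.016,0,0,0,0,0,0,0.032,0.001,0,0,0,0,0,0.047,0.004,0,0,0,0,0,0.062,0.009,0,0,0,0,0,0.076,0.016,0,0,0,0,0,0.089,0.025,0,0,0,0,0,0.101,0.035,0,0,0,0,0,0.111,0.047,0,0,0,0,0,0.118,0.057,0,0,0,0,0,0.1245,0.068,0,0,0,0,0,0.128,0.076,0,0,0,0,0,0.132,0.085,0,0,0,0,0,0.134,0.094,0,0,0,0,0,0.136,0.103,0,0,0,0,0,0.137,0.109,0,0,0,0,0,0.138,0.1155,0,0,0,0,0,0.138,0.122,0,0,0,0,0,0.138,0.124,0,0,0,0,0,0.138,0.124,0],
  "squeeze": 20
}}

```text
clock: 5.2
position: [0.509, 0.1237, 0.057]
ee_rot: [0.045, 0.999, -0.001, 0.0]
ft_force: [-6.5, -9.9, 15.8]
grip_width: 0.144
grasp_force: 23.1
```

```bash
python3 - <<'E'
from h import *
p=[.4977,.001,-.0884]
go(can(p,[0,0,.2]))
cv2.imwrite("pics/s3.png",cv2.resize(viewer.camera("scene")[120:260,225:395,::-1],None,fx=4.2,fy=4.2,interpolation=cv2.INTER_CUBIC))
E
```

```text
t 5.2 pos [0.509  0.1237 0.057 ] toolx [-0.996  0.09  -0.   ] tooly [ 0.09   0.996 -0.002] q [-0.62  0.31  0.34  1.94 -0.13  0.91  1.26] f [-6.5 -9.9 15.8] grip 0.144
to [0.4977 0.001  0.2   ] shift [ 0.0002 -0.1234 -0.1428]
```

View pics/s3.png

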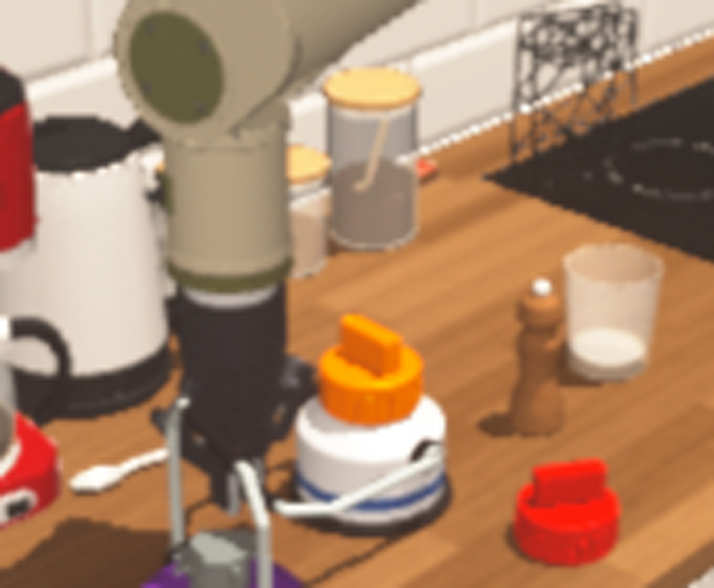

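The handle is level: arm at crop (280,510)–(440,455), bar z ≈ 0.062, pushing on the stop. The cap at (370,365) is clear. I'll release, rise and move over the cap.

Request:
{"api": "play_rows", "payload": {
  "plan": [0,0,0,0,0,0,0.5,0,0,0,0,0,0,0.5,0,0,0,0,0,0,0.5,0,0,0,0,0,-0.02,0.5,0,0,0,0,0,-0.07,0.6,0,0,0,0,0,-0.125,0.8,0,0,0,0,0,-0.143,0.8,0,0,0,0,-0.06,-0.143,0.8,0,0,0,0,-0.124,-0.143,0.8,0,0,0,0,-0.124,-0.143,0.8,0,0,0,0,-0.124,-0.143,0.8]
}}

```text
clock: 6.62
position: [0.4976, 0.0024, 0.1993]
ee_rot: [0.045, 0.999, 0.0, 0.0]
ft_force: [0.1, 0.8, -0.3]
grip_width: 0.803
grasp_force: 0.0
```

```bash
python3 - <<'E'
from h import *
p=[.4977,.0005,-.0884]
go(can(p,[0,0,.131]))
print(proj(can(p,[bar(1.55,.038),bar(1.55,-.038),bar(1.4,.038),bar(1.4,-.038),bar(1.55,0)]),"scene").round(1))
cv2.imwrite("pics/s4.png",cv2.resize(viewer.camera("scene")[120:260,225:395,::-1],None,fx=4.2,fy=4.2,interpolation=cv2.INTER_CUBIC))
E
```

```text
t 6.625 pos [0.4976 0.0024 0.1993] toolx [-0.996  0.089 -0.   ] tooly [0.089 0.996 0.001] q [-0.53  0.08  0.46  1.88 -0.04  1.2   1.42] f [ 0.1  0.8 -0.3] grip 0.803
to [0.4977 0.0005 0.131 ] shift [-0.0002 -0.002   0.0683]
[[273.2 228.9]
 [289.2 239.1]
 [273.5 223.4]
 [289.5 233.4]
 [281.  233.9]]
```

View pics/s4.png

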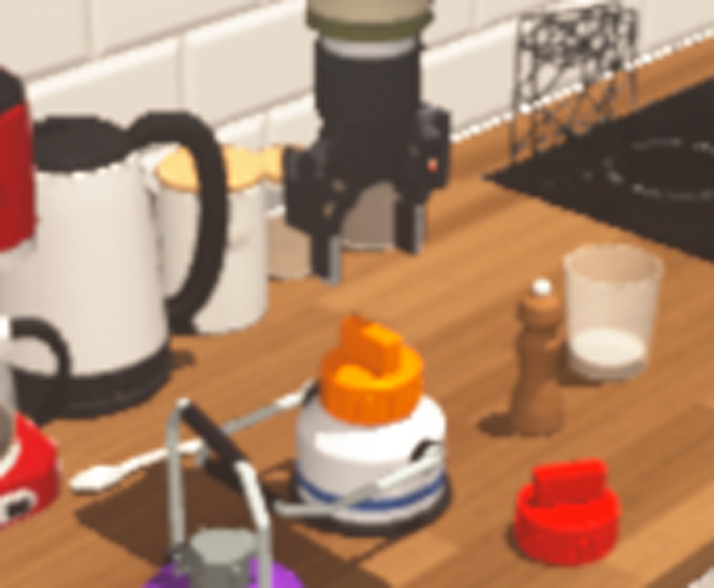

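Handle stays snapped: its bar at crop (205,465)–(275,505), i.e. image (274,231)–(290,240), as predicted for 1.55. I'll descend and grip the cap.

Request:
{"api": "play_rows", "payload": {
  "plan": [0,0,0,0,-0.001,0.04,0.8,0,0,0,0,-0.001,0.068,0.8,0,0,0,0,-0.001,0.068,0.8,0,0,0,0,-0.001,0.068,0,0,0,0,0,-0.001,0.068,0,0,0,0,0,-0.001,0.068,0,0,0,0,0,-0.001,0.068,0,0,0,0,0,-0.001,0.068,0],
  "squeeze": 50
}}

```text
clock: 7.68
position: [0.4981, 0.0009, 0.1323]
ee_rot: [0.045, 0.999, 0.0, 0.001]
ft_force: [-1.7, -1.1, 6.5]
grip_width: 0.175
grasp_force: 49.9
```

Request:
{"api": "play_rows", "payload": {
  "plan": [0,0,6,0,0,0,0,0,0,12,0,0,0,0,0,0,18,0,0,0,0,0,0,23,0,0,0,0,0,0,28,0,0,0,0,0,0,28,0,0,0,0]
}}

```text
clock: 8.43
position: [0.4983, 0.0009, 0.1323]
ee_rot: [0.286, 0.958, 0.001, 0.001]
ft_force: [-0.1, -0.4, 5.0]
grip_width: 0.179
grasp_force: 49.8
```

```bash
python3 - <<'E'
from h import *
from workcell import status
go([.4977,.0005,.131]);o=status.get_obs();print(o['torque'].round(2),o['tau'].round(2),o['ee_rot'])
E
```

```text
t 8.425 pos [0.4983 0.0009 0.1323] toolx [-0.837  0.547 -0.001] tooly [0.547 0.837 0.002] q [-0.56  0.15  0.5   1.95 -0.09  1.05  0.98] f [-0.1 -0.4  5. ] grip 0.179
to [0.4977 0.0005 0.131 ] shift [ 0.0003 -0.0007  0.0013]
[-0.1   0.02 -0.02] [-2.800e-01 -3.744e+01  2.820e+00 -3.255e+01 -9.000e-02  1.000e-02
 -7.000e-01] [2.85532996e-01 9.58368242e-01 5.77505476e-04 9.41803312e-04]
```

Request:
{"api": "play_rows", "payload": {
  "plan": [0,0,8,0,0,0,0,0,0,16,0,0,0,0,0,0,24,0,0,0,0,0,0,32,0,0,0,0,0,0,39,0,0,0,0,0,0,39,0,0,0,0]
}}

```text
clock: 9.18
position: [0.4985, 0.0002, 0.1323]
ee_rot: [0.589, 0.808, 0.001, 0.001]
ft_force: [1.4, -4.2, 5.4]
grip_width: 0.179
grasp_force: 49.8
```

```bash
python3 - <<'E'
from h import *
from workcell import status
go([.4977,.0005,.131]);o=status.get_obs();print(o['torque'].round(2))
cv2.imwrite("pics/s5.png",cv2.resize(viewer.camera("scene")[120:260,225:395,::-1],None,fx=4.2,fy=4.2,interpolation=cv2.INTER_CUBIC))
E
```

```text
t 9.175 pos [4.985e-01 2.000e-04 1.323e-01] toolx [-0.306  0.952 -0.001] tooly [0.952 0.306 0.002] q [-0.61  0.16  0.57  1.96 -0.1   1.05  0.31] f [ 1.4 -4.2  5.4] grip 0.179
to [0.4977 0.0005 0.131 ] shift [ 0.0006 -0.0007  0.0013]
[-0.79 -0.19  0.04]
```

View pics/s5.png

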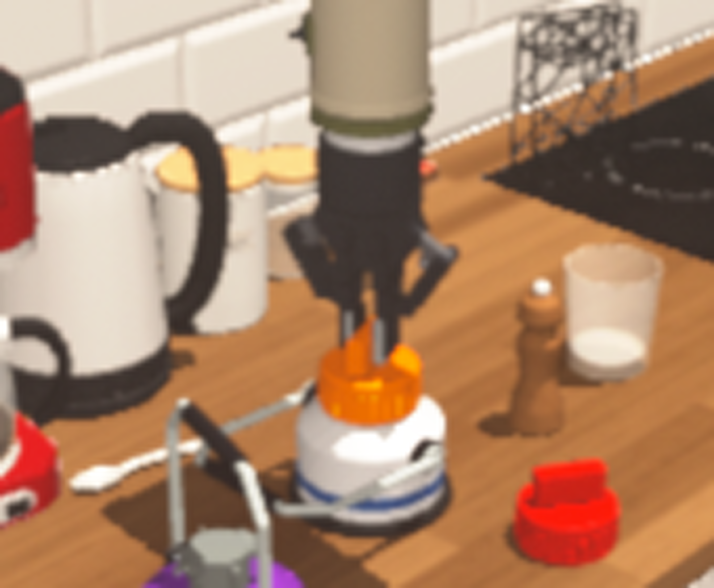

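The cap (crop 370,380) has turned with the gripper by about 67° with almost no torque, and the handle is still down. Next is a gentle test lift.

Request:
{"api": "play_rows", "payload": {
  "plan": [0,0,0,0,0,-0.003,0,0,0,0,0,0,-0.006,0,0,0,0,0,0,-0.01,0,0,0,0,0,0,-0.01,0]
}}

```text
clock: 9.72
position: [0.4974, 0.0006, 0.1416]
ee_rot: [0.589, 0.808, -0.0, -0.0]
ft_force: [-2.7, -4.0, 1.2]
grip_width: 0.175
grasp_force: 49.3
```

Request:
{"api": "play_rows", "payload": {
  "plan": [0,0,0,0,0,-0.015,0,0,0,0,0,0,-0.03,0,0,0,0,0,0,-0.045,0,0,0,0,0,0,-0.06,0,0,0,0,0,0,-0.075,0,0,0,0,0,0,-0.09,0,0,0,0,0,0,-0.09,0,0,0,0,0,0,-0.09,0,0,0,0,0,0,-0.09,0]
}}

```text
clock: 10.85
position: [0.4971, 0.0009, 0.2307]
ee_rot: [0.588, 0.809, -0.0, -0.0]
ft_force: [0.8, 0.2, -1.5]
grip_width: 0.175
grasp_force: 49.1
```

```bash
python3 - <<'E'
from h import *
go([.4977,.0005,.131])
cv2.imwrite("pics/s6.png",cv2.resize(viewer.camera("scene")[120:260,225:395,::-1],None,fx=4.2,fy=4.2,interpolation=cv2.INTER_CUBIC))
E
```

```text
t 10.85 pos [0.4971 0.0009 0.2307] toolx [-0.307  0.952  0.   ] tooly [ 0.952  0.307 -0.001] q [-0.64  0.05  0.57  1.84 -0.03  1.27  0.25] f [ 0.8  0.2 -1.5] grip 0.175
to [0.4977 0.0005 0.131 ] shift [-0.0005  0.0005  0.0997]
```

View pics/s6.png

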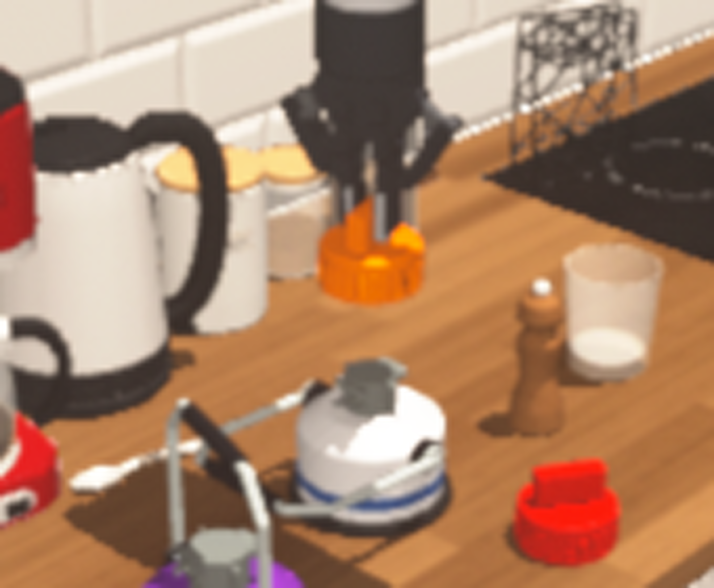

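The cap is held at crop (370,260), about 10 cm above the bare neck (370,385). The handle is still down at (205,465)–(275,505) and the bystanders haven't moved. Handing in.

```bash
python3 -c "
from workcell import manip
print(manip.hand_in())"
```

```text
the job is handed in; nothing more can be done
None
```

The job is handed in: the handle is snapped down, and the orange cap came off clockwise (I didn't try the other way) and is held about 10 cm above its seat, with the pepper mill and glass unmoved and the small cup never approached.

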